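Pin the print press with a tapered drift

TASK

Close the print press: swing its blue bar by the black knob until it stops over the lug, then take the yellow-handled tapered drift from the wooden stand and push it down through the brass tongue's hole and the lug's hole beneath, so that the sprung tongue is pulled into line. Push the drift fully home, until its collar sits on the tongue, and leave it there; leave the red-handled straight pin in the stand and everything else on the table where it is.

Things in the scene. Friction and masses are not known exactly. Their poses are not given: they have to be found in the camera images.
- press: Fixed print press: dark wood base 200 (x) by 270 (y) by 15 mm with prints under a light board (top 70 mm up). Origin under the base's centre, at table height; pivot post at its own y = -90 mm, lug at y = +90 mm; the bar opens towards its -x. The lug is a steel bridge: top plate 56 by 50 by 10 mm, its top 76 mm above the table, open below it down to the base.
- lug_hole (a point): Centre of the mouth of the lug's round 24 mm through hole, at the lug plate's top face, 76 mm above the table. Fixed to the press, axes as the press.
- pivot (a point): On the vertical axis of the bar's pivot, at the height of the bar's top face (94 mm above the table). Fixed to the press.
- bar (a joint): Angle of the blue bar about the vertical pivot, rad: 0 = shut at its stop, lying along the press's +y with its end over the lug; grows as it opens, anticlockwise from above, up to 1.1. It stays where left (about 1.3 N at the knob moves it). Bar 36 mm wide, 86 to 94 mm above the table, reaching 145 mm from the pivot.
- bar_knob (a point): Black round upright knob on the bar, 22 mm across, its top 45 mm above the bar's top face (139 mm above the table), on a 14 mm neck that fills the lowest 11 mm; 95 mm from the pivot along the bar. The point is on its axis, 119 mm above the table.
- tongue (a joint): Slide of the sprung brass tongue along the bar, m: 0 = its hole is in line with the lug's hole when the bar is shut; positive = drawn in towards the pivot. A spring (about 1.2 N per mm) and some friction hold it at rest about 0.006 to 0.008, so with the bar shut the two holes are out of line by that much, the tongue's hole nearer the pivot.
- tongue_hole (a point): Centre of the mouth of the round 24 mm hole near the end of the brass tongue (a plate 46 mm wide, 8 mm thick, below the level of the bar, sliding 1 mm above the lug), at the tongue's top face, 85 mm above the table.
- drift: Tapered drift, 130 mm long, 250 g, upright, tip down, in one of the stand's holes. Origin at its tip's centre, z up. From the tip: steel taper 6 to 22 mm across over 45 mm, 22 mm shank to 65 mm, collar 34 mm across to 75 mm, yellow handle 26 mm across to 130 mm. Home: 65 mm below the tongue's top, tip 20 mm above the table; pushing takes some 10 to 15 N.
- drift_shoulder (a point): On the drift's axis at the underside of its collar, 65 mm above the tip.
- stand: Fixed wooden block 70 (x) by 170 (y) by 75 mm high with two 26 mm upright holes at y = -43 and +43 mm; the pins' collars rest on its top. Origin under its centre.
- straight_pin: Straight pin in the stand's other hole: like the drift but with a flat-ended 22 mm shank without taper, and a red handle. Not to be used. Origin at the centre of its lower end.
- can: Drinks can, 66 mm across, 120 mm tall, orange and silver, upright, loose. Origin under its centre.
- puck: Black rubber puck, 76 mm across, 25 mm high, loose. Origin under its centre.
- tape: Roll of brown tape lying flat, 100 mm across, 25 mm high, loose. Origin under its centre.
- marker: White marker with blue cap lying on the table, 140 mm long, 16 mm high, loose. Origin on the table below its middle.
- mug: White cup, 80 mm across, 95 mm tall, loose. Origin under its centre.
Not all that is in view belongs to the job. Leave any turquoise look-alike of the drift alone.

How it is judged:
By the outcome, as a careful person would: the job done as asked, in the order asked, and still so for the second after the job is handed in, with the robot touching nothing.
It also fails if it takes over 64 s, if anything falls off the work surface, if the arm or the gripper's body presses on something with over 40 N, if the wrist force passes 120 N, or if a joint passes its speed limit or range.

ROBOT

A 6-joint arm with a two-finger parallel gripper is mounted at the origin on the work surface. World frame = base frame: x ahead of the robot, y to its left, z up, the work surface at z = 0. Lengths are in mm, angles in rad, forces in N, time in s.
With the tool pointing down it reaches from about 275 to 750 mm from the base axis. Payload 10.2 kg.
Tool frame: the origin (TCP) lies at the very end of the fingers, on their centre line; the grasp point (between the pads) lies 19 mm behind it; z points along the fingers, y is the line along which they close (so a half turn about z gives the same grasp; the last joint's range is limited). The gripper opens to 85 mm and grips with 20 to 120 N. Pads are 22 mm wide; open, the fingers measure 114 mm over their backs; the gripper's body (76 mm by 85 mm) begins 54 mm behind the grasp point. The pads swing forward as they close: fully open they stand 13 mm farther back than shut.
Start: joints at [-1.543, 0.313, 1.498, -0, 1.331, -0.223], TCP at [130.28, -508.584, 231.294] pointing down, gripper open.
Joint ranges: [-2.94, 2.94], [-0.97, 2.17], [0.19, 2.56], [-1.23, 4.37], [0.02, 3.11], [-2.88, 2.88]. Speed limits (rad/s): [2.39, 2.39, 3.01, 3.14, 3.14, 3.14].

INTERFACE

Orientations are given as a unit quaternion [w, x, y, z].
In Python, from rig import ctrl gives the robot as it stands.
- The arm moves only by the shell command python3 -m inch 'ROWS' [OPENING] [FORCE]. ROWS is text: rows parted by semicolons, each of 6 numbers parted by spaces: the shift along the tool's x, y, z in mm, then the turn, a rotation vector about the tool's x, y, z in units of 6 degrees (1.0 is 6 degrees). A call has exactly 10 rows; each row shifts and turns the commanded pose from where the row before left it, along the tool's axes as they then stand; what a row does not reach is not made up. A row lasts 1/12 s, in which the tool goes at most 41.7 mm and 7.16 degrees, less where a joint would pass 70% of its speed; a pose out of reach is approached as far as the arm can. A call with a gripper value outside its range is refused whole. OPENING is the opening, from 0 (shut) to 1 (fully open), set as the call begins (- or left out, the last holds). The fingers move at their own pace and stop on an object; FORCE is the grip in N (left out, the last holds). Time passes only in rows, so rows that do not move let the fingers close, or fill a call up. It gives the time, the measured TCP pose, the force, the opening and the grip force at its end, in the units of the state.
- ctrl.sense(): the state, without advancing time (a new reading comes with each control period).
- ctrl.capture(name): name is "scene" or "top"; returns a dict with "image" (480x640x3 uint8, red, green, blue), "intrinsics" (3x3 intrinsics, pixels), "rvec" (rotation vector, rad) and "tvec" (3), from world to camera coordinates, as OpenCV has them. Camera axes: x right, y down, z forward; pixel columns grow to the right and rows downward; lengths in mm; the calibration is good to about 2 mm. A picture is of the moment at which its call begins. There is no depth.
- ctrl.finish_job(): hands the job in; it is judged then, once.
The state is a dict: "time_s": time; "joints": joint angles; "dq": joint speeds; "tau": joint torques, N m; "eef_pos": TCP position; "ee_rot": TCP orientation; "force": force on the tool from outside, world axes, zero at the start; "wrist_torque": the same for the moment, N m; "grip_width": opening from 0.0 (shut) to 1.0 (fully open); "grip_force": force on a finger pad.
Only numpy, scipy, OpenCV 4.12 (cv2) and the standard library are available. Lean on these libraries where they do the work, as an engineer would, in place of code of your own. Each camera call takes 0.05 s, during which the arm holds its last target. There are 200 camera calls.

## Working session

There is one attempt and no reset: what is moved stays moved. The work goes in short steps, Python scripts to look and compute and a shell command to move; the robot and the scene stay as the last step left them, time stands still between calls to the robot, and variables do not carry over. Pictures are saved under pics/ and viewed, at most 10 in all, crops included, and the job is handed in when it is done.

```bash
mkdir -p pics; cat > h.py <<'E'
import numpy as np, cv2
from rig import ctrl
def cap(n,f):
    c=ctrl.capture(n); cv2.imwrite('pics/'+f,cv2.cvtColor(c['image'],cv2.COLOR_RGB2BGR)); np.savez('pics/'+f+'.npz',**c); return c
def ray(c,uv,z):
    R=cv2.Rodrigues(np.array(c['rvec'],float))[0]; t=np.array(c['tvec'],float).ravel()
    o=-R.T@t; d=R.T@np.linalg.inv(np.array(c['intrinsics']))@[uv[0],uv[1],1]
    return (o+d*(z-o[2])/d[2]).round(1)
def proj(c,p):
    return cv2.projectPoints(np.array(p,float).reshape(-1,1,3),np.array(c['rvec'],float),np.array(c['tvec'],float),np.array(c['intrinsics'],float),None)[0].reshape(-1,2).round(1)
def crop(f,x,y,w,h,s,out):
    im=cv2.imread('pics/'+f)[y:y+h,x:x+w]; cv2.imwrite('pics/'+out,cv2.resize(im,None,fx=s,fy=s,interpolation=cv2.INTER_CUBIC))
E
python3 -c "
from h import *
for n in ('scene','top'):
  c=cap(n,n+'0.png'); R=cv2.Rodrigues(np.array(c['rvec'],float))[0]; print(-R.T@np.array(c['tvec']).ravel())
print(ctrl.sense())"
```

```text
[1430.21854829  -54.99850803  796.16147373]
[ 343.89017804   18.39205899 1530.95236453]
{'time_s': 0.1, 'joints': array([-1.54339660e+00,  3.13399179e-01,  1.49834344e+00,  4.73398832e-05,
        1.33098431e+00, -2.23381078e-01]), 'dq': array([-8.55864321e-04, -7.53881463e-04, -1.67362103e-03,  8.74686970e-05,
       -1.98765155e-03, -7.37053478e-05]), 'tau': array([ 1.93150154e-03, -4.12905228e+01, -2.60145092e+01, -2.04698081e-04,
        3.08500246e-03, -4.18173656e-06]), 'eef_pos': array([ 130.28763611, -508.3530903 ,  230.79632468]), 'ee_rot': array([-5.62167938e-04,  9.92149463e-01,  1.25056469e-01,  7.83644105e-05]), 'force': array([ 0.19408592, -0.56911955, -1.13126572]), 'wrist_torque': array([-0.03087627, -0.02427446,  0.00374937]), 'grip_force': 0.0, 'grip_width': 1.0007045307131601}
```

View pics/scene0.png

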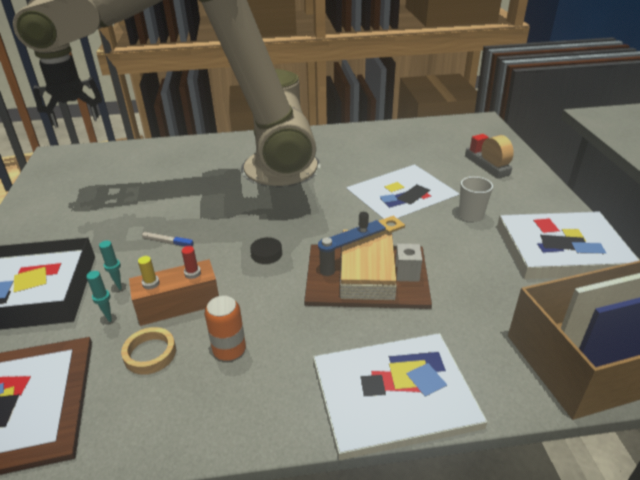

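View pics/top0.png

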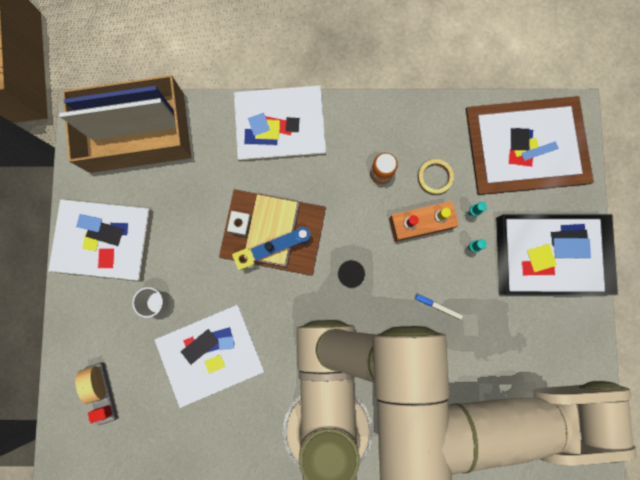

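Scene: the yellow drift is at scene (147,270) / top (446,214). Things it could be taken for are the red straight pin at (190,262) / (412,220) and the turquoise look-alikes at top (478,209) and (478,245). The press is at top (272,232) and the knob at about (268,246). Next, a close crop to check the choice.

```bash
python3 -c "
from h import *
crop('top0.png',210,180,130,100,6,'c1.png')
crop('top0.png',380,190,120,70,6,'c2.png')
"
```

```text
(no output)
```

View pics/c1.png

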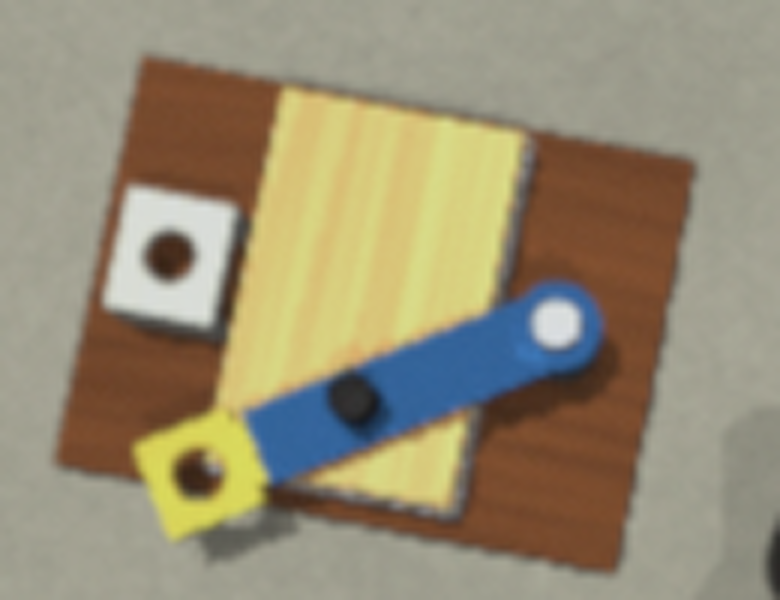

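View pics/c2.png

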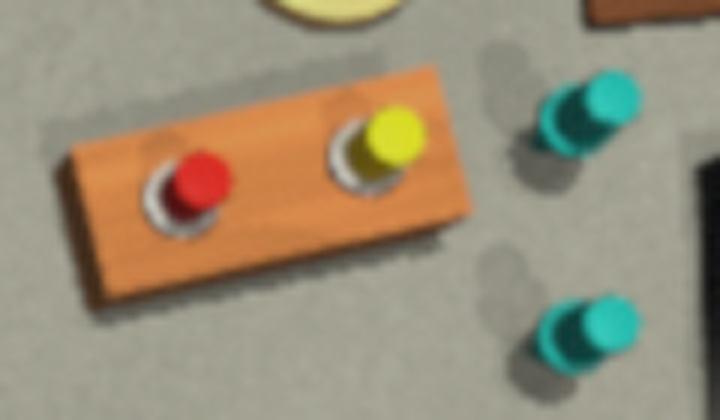

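Crop 1 shows the lug hole at crop (169,255), pivot (556,323), knob top (353,397) and tongue hole (200,470). Crop 2 confirms the yellow handle standing in the stand, top at (396,136), collar at (366,158); red is at (203,182), and the turquoise ones stand outside the stand.

```bash
python3 -c "
from h import *
c=dict(np.load('pics/top0.png.npz'))
f=lambda x,y,z,ox=210,oy=180:ray(c,(ox+x/6-.4,oy+y/6-.4),z)
lug=f(169,255,76);piv=f(556,323,97);kn=f(353,397,139);th=f(200,470,85)
print('lug',lug,'piv',piv,np.linalg.norm((lug-piv)[:2]),'knob',kn,np.linalg.norm((kn-piv)[:2]),'th',th,np.linalg.norm((th-piv)[:2]))
a=lambda v:np.arctan2(v[1],v[0]); print('ang',a(lug-piv),a(kn-piv),a(th-piv))
print('base corners',[f(x,y,15) for x,y in ((145,57),(695,158),(618,573),(57,463))])
print('drift top',f(396,136,140,380,190),'collar',f(366,158,85,380,190),'red',f(203,182,140,380,190))
print('stand',[f(x,y,75,380,190) for x,y in ((70,148),(437,66),(470,213),(105,300))])
print('turq',f(612,98,140,380,190),f(612,322,140,380,190))
"
```

```text
lug [563.9 245.5  76. ] piv [530.3  68.9  97. ] 179.76796155043868 knob [492.5 154.8 139. ] 93.84908097578791 th [465.3 228.1  85. ] 171.95825074709265
ang 1.3827829921870927 1.9853422135904844 1.9584300130248034
base corners [array([668.5, 268.6,  15. ]), array([620. ,   6.4,  15. ]), array([423.5,  42.1,  15. ]), array([474.4, 305.5,  15. ])]
drift top [ 580.9 -305.   140. ] collar [ 580.2 -304.1   85. ] red [ 560.6 -221.1  140. ]
stand [array([ 586.2, -172.4,   75. ]), array([ 624.2, -339.6,   75. ]), array([ 556.7, -352.5,   75. ]), array([ 516.8, -187.1,   75. ])]
turq [ 597.7 -399.   140. ] [ 500.  -395.4  140. ]
```

```bash
cat >> h.py <<'E'
from scipy.spatial.transform import Rotation as Ro
def go(p,phi=None):
    s=ctrl.sense(); w,x,y,z=s['ee_rot']; R=Ro.from_quat([x,y,z,w]); M=R.as_matrix()
    print('t',round(s['time_s'],2),'pos',s['eef_pos'].round(1),'F',s['force'].round(1),'grip',round(s['grip_width'],3),round(s['grip_force'],1),'phi',np.degrees(np.arctan2(M[1,0],M[0,0])).round(1),'tilt',M[:,2].round(3))
    if p is not None: print(' shift',(M.T@(np.array(p)-s['eef_pos'])).round(1))
    if phi is not None:
        T=np.array([[np.cos(phi),np.sin(phi),0],[np.sin(phi),-np.cos(phi),0],[0,0,-1]])
        print(' turn',(R.inv()*Ro.from_matrix(T)).as_rotvec(degrees=True).round(2)/6)
E
python3 -c "
from h import *
go([492,155,231],1.68)"
```

```text
t 0.1 pos [ 130.3 -508.4  230.8] F [ 0.2 -0.6 -1.1] grip 1.001 0.0 phi 14.4 tilt [ 0.     0.001 -1.   ]
 shift [ 515.  -552.8    0.6]
 turn [-6.66666667e-03 -1.00000000e-02 -1.36483333e+01]
```

```bash

python3 -m inch '17 -18 0 0 0 0;17 -18 0 0 0 0;17 -18 0 0 0 0;17 -18 0 0 0 0;17 -18 0 0 0 0;17 -18 0 0 0 0;17 -18 0 0 0 0;17 -18 0 0 0 0;17 -18 0 0 0 0;17 -18 0 0 0 0' 0.6 60
python3 -m inch '17 -18 0 0 0 0;17 -18 0 0 0 0;17 -18 0 0 0 0;17 -18 0 0 0 0;17 -18 0 0 0 0;17 -18 0 0 0 0;17 -18 0 0 0 0;17 -18 0 0 0 0;17 -18 0 0 0 0;17 -18 0 0 0 0'
python3 -m inch '17 -18 0 0 0 0;17 -18 0 0 0 0;17 -18 0 0 0 0;17 -18 0 0 0 0;17 -18 0 0 0 0;17 -18 0 0 0 0;17 -18 0 0 0 0;17 -18 0 0 0 0;17 -18 0 0 0 0;0 0 0 0 0 0'
python3 -m inch '0 0 0 0 0 -1.1;0 0 0 0 0 -1.1;0 0 0 0 0 -1.1;0 0 0 0 0 -1.1;0 0 0 0 0 -1.1;0 0 0 0 0 -1.1;0 0 0 0 0 -1.1;0 0 0 0 0 -1.1;0 0 0 0 0 -1.1;0 0 0 0 0 -1.1'
python3 -c "
from h import *
go([491,155,180],1.68)"
```

```text
time_s: 0.93
eef_pos: [250.6, -290.8, 231.1]
ee_rot: [-0.0, 0.992, 0.125, -0.0]
force: [0.5, -0.8, -0.3]
grip_width: 0.599
grip_force: 0.0
time_s: 1.77
eef_pos: [370.6, -74.2, 231.2]
ee_rot: [-0.0, 0.992, 0.125, -0.0]
force: [0.5, -1.5, -0.1]
grip_width: 0.6
grip_force: 0.0
time_s: 2.6
eef_pos: [479.2, 122.2, 230.7]
ee_rot: [-0.0, 0.992, 0.126, -0.0]
force: [-0.4, 0.6, 0.3]
grip_width: 0.6
grip_force: 0.0
time_s: 3.43
eef_pos: [478.0, 119.1, 231.0]
ee_rot: [-0.0, 0.762, 0.647, -0.0]
force: [0.2, 0.1, -0.2]
grip_width: 0.602
grip_force: 0.0
t 3.43 pos [478.  119.1 231. ] F [ 0.2  0.1 -0.2] grip 0.602 0.0 phi 80.7 tilt [-0.001 -0.    -1.   ]
 shift [37.6  7.  51. ]
 turn [-6.66666667e-03  1.66666667e-03 -2.59666667e+00]
```

```bash

python3 -m inch '9.4 1.8 5 0 0 0;9.4 1.8 5 0 0 0;9.4 1.8 5 0 0 0;9.4 1.6 5 0 0 0;0 0 5 0 0 -0.9;0 0 5 0 0 -0.9;0 0 5 0 0 -0.8;0 0 5 0 0 0;0 0 5 0 0 0;0 0 6 0 0 0'
python3 -m inch '0 0 10 0 0 0;0 0 10 0 0 0;0 0 10 0 0 0;0 0 10 0 0 0;0 0 10 0 0 0;0 0 10 0 0 0;0 0 8 0 0 0;0 0 7 0 0 0;0 0 0 0 0 0;0 0 0 0 0 0'
python3 -c "
from h import *
go([548,162,104],1.68); cap('top','t1.png'); crop('t1.png',200,160,160,120,5,'t1c.png')"
```

```text
time_s: 4.27
eef_pos: [491.6, 155.7, 179.8]
ee_rot: [0.0, 0.67, 0.742, 0.0]
force: [0.7, -0.4, 0.1]
grip_width: 0.6
grip_force: 0.0
time_s: 5.1
eef_pos: [491.5, 155.3, 105.2]
ee_rot: [-0.0, 0.669, 0.743, -0.0]
force: [-0.3, -0.7, 0.4]
grip_width: 0.601
grip_force: 0.0
t 5.1 pos [491.5 155.3 105.2] F [-0.3 -0.7  0.4] grip 0.601 0.0 phi 96.0 tilt [-0.  0. -1.]
 shift [ 0.8 56.9  1.2]
 turn [-0.00333333 -0.         -0.04833333]
```

View pics/t1c.png

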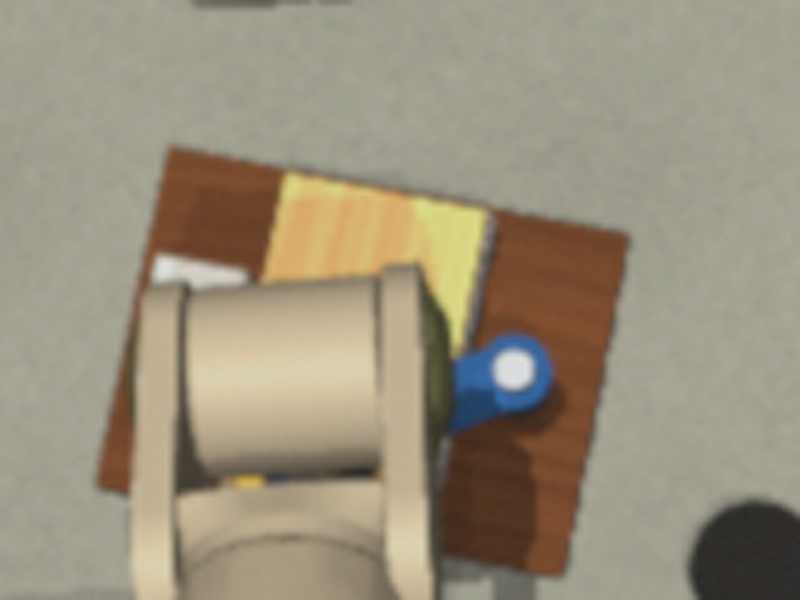

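The arm covers the knob. The bar has not been disturbed and the fingers straddle the knob, so I push along tool +y.

```bash

python3 -m inch '1.5 6 0 0 0 0;1.5 6 0 0 0 0;1.5 6 0 0 0 0;1.5 6 0 0 0 0;1 6 0 0 0 0;0 6 0 0 0 0;-1 6 0 0 0 0;-1.5 6 0 0 0 0;-1.5 6 0 0 0 0;-1 6 0 0 0 0'
python3 -m inch '-0.3 1.5 0 0 0 0;-0.3 1.5 0 0 0 0;0 1.5 0 0 0 0;0 1.5 0 0 0 0;0 1 0 0 0 0;0 1 0 0 0 0;0 0 0 0 0 0;0 0 0 0 0 0;0 0 0 0 0 0;0 0 0 0 0 0'
python3 -c "
from h import *
go([548,162,104],1.68)"
```

```text
time_s: 5.98
eef_pos: [551.6, 163.3, 105.3]
ee_rot: [0.0, 0.669, 0.743, -0.0]
force: [-0.6, 0.6, 0.0]
grip_width: 0.602
grip_force: 0.8
time_s: 6.82
eef_pos: [559.1, 163.9, 105.4]
ee_rot: [0.0, 0.669, 0.743, 0.0]
force: [-0.1, -0.2, 0.3]
grip_width: 0.601
grip_force: 0.0
t 6.82 pos [559.1 163.9 105.4] F [-0.1 -0.2  0.3] grip 0.601 0.0 phi 96.0 tilt [ 0.001  0.    -1.   ]
 shift [ -0.8 -11.3   1.4]
 turn [ 0.005      -0.00166667 -0.04833333]
```

```bash

python3 -m inch '0 1 0 0 0 0;0 1 0 0 0 0;0 1 0 0 0 0;0 1 0 0 0 0;0 1 0 0 0 0;0 0 0 0 0 0;0 0 0 0 0 0;0 0 0 0 0 0;0 0 0 0 0 0;0 0 0 0 0 0'
python3 -c "
from h import *
go([548,162,104],1.68)"
```

```text
time_s: 7.65
eef_pos: [561.0, 163.9, 105.0]
ee_rot: [-0.003, 0.669, 0.743, -0.003]
force: [-17.4, -5.0, 9.6]
grip_width: 0.6
grip_force: 9.0
t 7.65 pos [561.  163.9 105. ] F [-17.4  -5.    9.6] grip 0.6 9.0 phi 96.0 tilt [-0.008 -0.002 -1.   ]
 shift [ -0.6 -13.1   1.1]
 turn [-0.08166667  0.00666667 -0.04166667]
```

The force rose to 17 N, so the bar is at its stop. Next I back off, lift and move towards the drift.

```bash

python3 -m inch '0 -5 0 0 0 0;0 -5 0 0 0 0;0 -6 0 0 0 0;0 0 8 0 0 0;0 0 -16 0 0 0;0 0 -18 0 0 0;0 0 -20 0 0 0;0 0 -25 0 0 0;0 0 -25 0 0 0;0 0 -25 0 0 0' 1 | head -2 >/dev/null &
sleep 0; wait
python3 -c "
from h import *
go([580.5,-304.5,200],1.80)"
```

```text
t 8.48 pos [548.  162.7 226.9] F [ 0.5 -0.1  0.6] grip 0.998 0.0 phi 96.0 tilt [-0.  0. -1.]
 shift [-468.   -16.3   26.9]
 turn [-0.00166667 -0.00166667 -1.19333333]
```

```bash

python3 -m inch '-15 0 0 0 0 0;-25 0 0 0 0 0;-28 0 0 0 0 0;-28 0 0 0 0 0;-28 0 0 0 0 0;-28 0 0 0 0 0;-28 0 0 0 0 0;-28 0 0 0 0 0;-28 0 0 0 0 0;-28 0 0 0 0 0'
python3 -m inch '-28 -2 0 0 0 0;-28 -2 0 0 0 0;-28 -2 0 0 0 0;-28 -2 0 0 0 0;-28 -2 0 0 0 0;-28 -2 0 0 0 0;-20 -2 0 0 0 0;-16 -2 0 0 0 0;0 0 0 0 0 -0.6;0 0 0 0 0 -0.6'
python3 -c "
from h import *
go([580.5,-304.5,200],1.80); cap('top','t2.png'); crop('t2.png',210,180,130,100,6,'t2c.png')"
```

```text
time_s: 9.32
eef_pos: [575.6, -101.4, 225.7]
ee_rot: [0.0, 0.669, 0.743, 0.0]
force: [-0.0, 0.0, 0.5]
grip_width: 1.005
grip_force: 0.0
time_s: 10.15
eef_pos: [580.7, -305.7, 225.1]
ee_rot: [-0.0, 0.621, 0.784, 0.0]
force: [0.1, 0.7, 0.8]
grip_width: 1.004
grip_force: 0.0
t 10.15 pos [ 580.7 -305.7  225.1] F [0.1 0.7 0.8] grip 1.004 0.0 phi 103.2 tilt [-0.  0. -1.]
 shift [ 1.2  0.1 25.1]
 turn [-0.00333333 -0.005       0.01833333]
```

View pics/t2c.png

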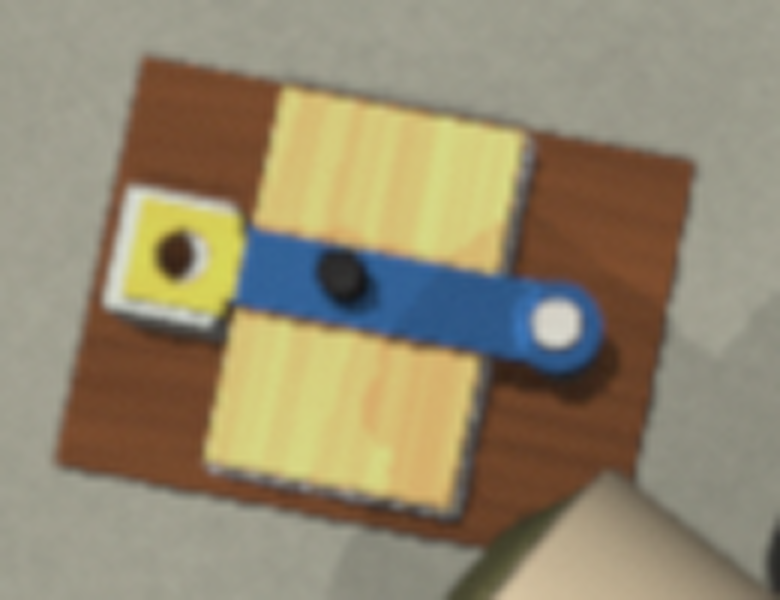

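The bar is shut: the tongue hole is at crop (183,256) over the lug hole at (169,255), offset towards the pivot as expected. Now I grasp the drift.

```bash

python3 -m inch '1 0 12 0 0 0;0 0 16 0 0 0;0 0 16 0 0 0;0 0 16 0 0 0;0 0 16 0 0 0;0 0 16 0 0 0;0 0 16 0 0 0;0 0 12 0 0 0;0 0 7 0 0 0;0 0 0 0 0 0'
python3 -m inch '0 0 0 0 0 0;0 0 0 0 0 0;0 0 0 0 0 0;0 0 0 0 0 0;0 0 0 0 0 0;0 0 0 0 0 0;0 0 0 0 0 0;0 0 0 0 0 0;0 0 0 0 0 0;0 0 0 0 0 0' 0 80
python3 -c "
from h import *
c=dict(np.load('pics/t2.png.npz'));f=lambda x,y,z,ox=210,oy=180:ray(c,(ox+x/6-.4,oy+y/6-.4),z)
print('th',f(183,256,85),'lug',f(169,255,76),'knob',f(343,275,139)); go(None)"
```

```text
time_s: 11.03
eef_pos: [580.1, -303.1, 97.6]
ee_rot: [-0.001, 0.622, 0.783, 0.0]
force: [0.6, -0.6, 0.5]
grip_width: 0.999
grip_force: 0.0
time_s: 11.87
eef_pos: [580.7, -303.7, 99.9]
ee_rot: [0.0, 0.621, 0.784, -0.0]
force: [-2.2, 0.2, 5.5]
grip_width: 0.289
grip_force: 78.3
th [562.1 237.8  85. ] lug [563.9 245.5  76. ] knob [545.7 159.9 139. ]
t 11.87 pos [ 580.7 -303.7   99.9] F [-2.2  0.2  5.5] grip 0.289 78.3 phi 103.2 tilt [ 0.001 -0.001 -1.   ]
```

```bash

python3 -m inch '0 0 -5 0 0 0;0 0 -10 0 0 0;0 0 -15 0 0 0;0 0 -20 0 0 0;0 0 -20 0 0 0;0 0 -20 0 0 0;0 0 -20 0 0 0;0 0 -20 0 0 0;0 0 -15 0 0 0;0 0 0 0 0 0'
python3 -c "
from h import *
c=cap('scene','s3.png'); go([562.3,241,260],1.80); s=ctrl.sense()['eef_pos'];u=proj(c,s)[0]; print(u)
x,y=int(u[0])-50,max(0,int(u[1])-40); crop('s3.png',x,y,100,100,6,'s3c.png'); print(x,y)"
```

```text
time_s: 12.7
eef_pos: [581.3, -303.9, 248.2]
ee_rot: [0.003, 0.621, 0.784, 0.0]
force: [-0.2, 0.3, -0.9]
grip_width: 0.281
grip_force: 78.4
t 12.75 pos [ 580.9 -303.7  245.8] F [ 0.8 -0.  -3.6] grip 0.287 78.4 phi 103.2 tilt [ 0.002 -0.002 -1.   ]
 shift [534.6 106.  -15.2]
 turn [0.01833333 0.02166667 0.00666667]
[133.5 215.1]
83 175
```

View pics/s3c.png

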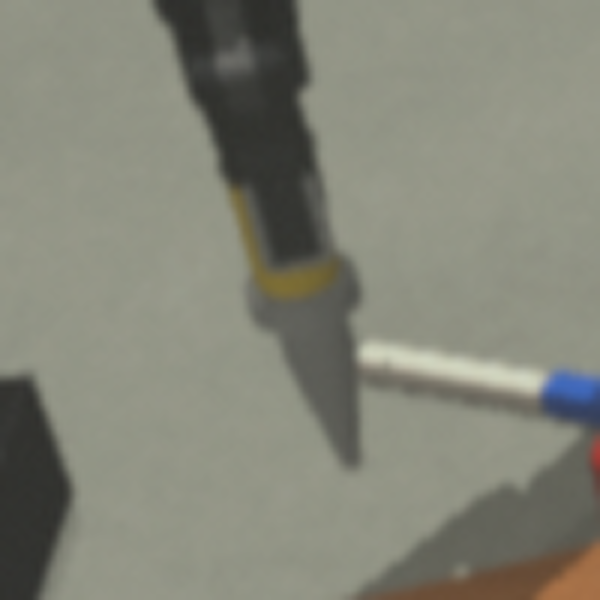

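The drift is held upright, with its tip at full-image (141.2,252.4). I compare that with a plumb prediction and carry it over.

```bash

python3 -c "
from h import *
c=dict(np.load('pics/s3.png.npz'))
for k in (86,88,90,92): print(k,proj(c,[580.9,-303.7,245.8-k])[0])"
python3 -m inch '14 2 0 0 0 0;24 4 0 0 0 0;28 6 0 0 0 0;28 6 0 0 0 0;28 6 0 0 0 0;28 6 0 0 0 0;28 6 0 0 0 0;28 6 0 0 0 0;28 6 0 0 0 0;28 6 0 0 0 0'
python3 -m inch '28 6 0 0 0 0;28 6 0 0 0 0;28 6 0 0 0 0;28 6 0 0 0 0;28 6 0 0 0 0;28 6 0 0 0 0;28 5 0 0 0 0;28 5 0 0 0 0;24 3 0 0 0 0;14 1 0 0 0 0'
python3 -c "
from h import *
go([562.7,241.5,210],1.80)"
```

```text
86 [143.7 251.2]
88 [144. 252.]
90 [144.2 252.7]
92 [144.4 253.5]
time_s: 13.58
eef_pos: [572.7, -34.5, 242.9]
ee_rot: [-0.001, 0.621, 0.783, -0.0]
force: [-0.4, 0.0, -1.9]
grip_width: 0.286
grip_force: 78.5
time_s: 14.42
eef_pos: [561.4, 232.7, 242.7]
ee_rot: [-0.001, 0.621, 0.784, -0.001]
force: [0.6, -0.3, -2.9]
grip_width: 0.289
grip_force: 78.5
t 14.42 pos [561.4 232.7 242.7] F [ 0.6 -0.3 -2.9] grip 0.289 78.5 phi 103.3 tilt [-0.003  0.    -1.   ]
 shift [ 8.2  3.3 32.7]
 turn [-0.02333333 -0.00666667  0.02333333]
```

```bash

python3 -m inch '2 1 2 0 0 0;2 1 6 0 0 0;2 1 8 0 0 0;2 0.3 8 0 0 0;0 0 8 0 0 0;0 0 8 0 0 0;0 0 6 0 0 0;0 0 2 0 0 0;0 0 0 0 0 0;0 0 0 0 0 0'
python3 -c "
from h import *
c=cap('scene','s4.png'); go([562.7,241.5,195],1.80); p=ctrl.sense()['eef_pos']
for k in (25,80,90): print(k,proj(c,p-[0,0,k])[0])
print('th',proj(c,[562.1,237.8,85]),'lug',proj(c,[563.9,245.5,76]))
crop('s4.png',350,190,100,100,6,'s4c.png')"
```

```text
time_s: 15.25
eef_pos: [564.0, 238.9, 196.5]
ee_rot: [0.0, 0.621, 0.783, 0.0]
force: [0.4, -0.1, -1.0]
grip_width: 0.284
grip_force: 78.5
t 15.3 pos [564.1 238.9 196.8] F [-0.3 -0.6 -2.5] grip 0.283 78.5 phi 103.2 tilt [ 0.001  0.    -1.   ]
 shift [ 2.8 -0.8  1.8]
 turn [0.00833333 0.         0.005     ]
25 [410.9 215.7]
80 [408.7 236.8]
90 [408.3 240.6]
th [[406.8 248. ]] lug [[410.1 251.4]]
```

View pics/s4c.png

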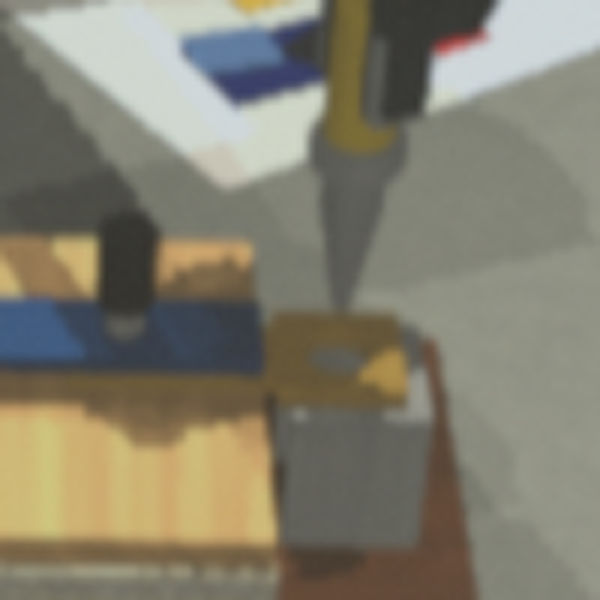

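The tip is at crop (342,308), just above and slightly left of the line between the holes; the tongue hole is at (337,358). The drift looks plumb, sitting about 2 mm to -y of the TCP. Small shift, then insert.

```bash

python3 -m inch '1 -0.5 3 0 0 0;1 -0.5 5 0 0 0;1 0 6 0 0 0;0 0 6 0 0 0;0 0 4 0 0 0;0 0 3 0 0 0;0 0 3 0 0 0;0 0 3 0 0 0;0 0 0 0 0 0;0 0 0 0 0 0'
python3 -c "
from h import *
go([563.5,246,107],1.80)"
```

```text
time_s: 16.13
eef_pos: [562.2, 241.6, 163.3]
ee_rot: [-0.0, 0.621, 0.784, -0.0]
force: [0.1, 0.1, -2.2]
grip_width: 0.286
grip_force: 78.5
t 16.13 pos [562.2 241.6 163.3] F [ 0.1  0.1 -2.2] grip 0.286 78.5 phi 103.2 tilt [-0. -0. -1.]
 shift [ 4.   2.2 56.3]
 turn [-0.          0.          0.00666667]
```

```bash

python3 -m inch '0.5 0.1 2 0 0 0;0.5 0.1 2 0 0 0;0.5 0.1 2 0 0 0;0.5 0.1 2 0 0 0;0.5 0.1 2 0 0 0;0.5 0.1 2 0 0 0;0.5 0.1 2 0 0 0;0 0 2 0 0 0;0 0 2 0 0 0;0 0 0 0 0 0'
python3 -c "
from h import *
go([563.5,246,107],1.80)"
```

```text
time_s: 16.97
eef_pos: [562.0, 245.0, 144.9]
ee_rot: [-0.0, 0.621, 0.784, -0.0]
force: [0.1, -1.1, -2.2]
grip_width: 0.287
grip_force: 78.7
t 16.97 pos [562.  245.  144.9] F [ 0.1 -1.1 -2.2] grip 0.287 78.7 phi 103.2 tilt [-0.    -0.001 -1.   ]
 shift [ 0.7  1.7 37.9]
 turn [-0.005       0.00333333  0.005     ]
```

```bash

python3 -m inch '0.2 0.1 1.5 0 0 0;0.2 0.1 1.5 0 0 0;0.2 0.1 1.5 0 0 0;0 0.1 1.5 0 0 0;0 0.1 1.5 0 0 0;0 0.1 1.5 0 0 0;0 0 1.5 0 0 0;0 0 1.5 0 0 0;0 0 0 0 0 0;0 0 0 0 0 0'
python3 -c "
from h import *
go([563.5,246,107],1.80)"
```

```text
time_s: 17.8
eef_pos: [562.4, 245.8, 133.0]
ee_rot: [-0.0, 0.621, 0.784, -0.0]
force: [-0.3, -4.5, -0.5]
grip_width: 0.285
grip_force: 79.0
t 17.8 pos [562.4 245.8 133. ] F [-0.3 -4.5 -0.5] grip 0.285 79.0 phi 103.2 tilt [-0. -0. -1.]
 shift [ 0.   1.1 26. ]
 turn [-0.005       0.00333333  0.005     ]
```

```bash

python3 -m inch '0.2 0.1 1 0 0 0;0.2 0.1 1 0 0 0;0.2 0 1 0 0 0;0 0 1 0 0 0;0 0 1 0 0 0;0 0 1 0 0 0;0 0 1 0 0 0;0 0 1 0 0 0;0 0 0 0 0 0;0 0 0 0 0 0'
python3 -c "
from h import *
go([563.5,246,107],1.80);print(ctrl.sense()['wrist_torque'])"
```

```text
time_s: 18.63
eef_pos: [562.4, 246.2, 125.1]
ee_rot: [-0.0, 0.621, 0.784, -0.0]
force: [-1.3, -5.6, 0.8]
grip_width: 0.286
grip_force: 79.1
t 18.63 pos [562.4 246.2 125.1] F [-1.3 -5.6  0.8] grip 0.286 79.1 phi 103.2 tilt [-0.001 -0.001 -1.   ]
 shift [-0.5  1.  18.1]
 turn [-0.00666667  0.005       0.00666667]
[-1.19605581  0.31749013 -0.01676321]
```

```bash

python3 -m inch '0.2 0 1 0 0 0;0.2 0 1 0 0 0;0.2 0 1 0 0 0;0 0 1 0 0 0;0 0 1 0 0 0;0 0 1 0 0 0;0 0 1 0 0 0;0 0 1 0 0 0;0 0 0 0 0 0;0 0 0 0 0 0'
python3 -c "
from h import *
go([563.5,246,107],1.80);print(ctrl.sense()['wrist_torque'])"
```

```text
time_s: 19.47
eef_pos: [562.5, 246.8, 117.3]
ee_rot: [0.0, 0.621, 0.784, -0.0]
force: [-2.0, -6.4, 2.2]
grip_width: 0.287
grip_force: 79.1
t 19.47 pos [562.5 246.8 117.3] F [-2.  -6.4  2.2] grip 0.287 79.1 phi 103.2 tilt [-0.    -0.001 -1.   ]
 shift [-1.   0.8 10.3]
 turn [-0.00166667  0.00666667  0.005     ]
[-1.24332042  0.27473044 -0.06189463]
```

```bash

python3 -m inch '0 0 1 0 0 0;0 0 1 0 0 0;0 0 1 0 0 0;0 0 1 0 0 0;0 0 1 0 0 0;0 0 1 0 0 0;0 0 1 0 0 0;0 0 1 0 0 0;0 0 1 0 0 0;0 0 0 0 0 0'
python3 -c "
from h import *
go([563.5,246,107],1.80);print(ctrl.sense()['wrist_torque'])"
```

```text
time_s: 20.3
eef_pos: [562.6, 247.1, 109.7]
ee_rot: [0.0, 0.621, 0.784, 0.0]
force: [-5.5, -6.4, 11.4]
grip_width: 0.285
grip_force: 80.0
t 20.3 pos [562.6 247.1 109.7] F [-5.5 -6.4 11.4] grip 0.285 80.0 phi 103.2 tilt [ 0.001 -0.    -1.   ]
 shift [-1.3  0.6  2.7]
 turn [0.00833333 0.00333333 0.00666667]
[-1.1942931   0.85323586  0.01852964]
```

```bash

python3 -m inch '0 0 0.7 0 0 0;0 0 0.7 0 0 0;0 0 0.7 0 0 0;0 0 0.7 0 0 0;0 0 0 0 0 0;0 0 0 0 0 0;0 0 0 0 0 0;0 0 0 0 0 0;0 0 0 0 0 0;0 0 0 0 0 0'
python3 -c "
from h import *
go([563.5,246,107],1.80)
c=cap('scene','s5.png');crop('s5.png',350,180,100,100,6,'s5c.png')"
```

```text
time_s: 21.13
eef_pos: [562.9, 247.6, 109.3]
ee_rot: [0.001, 0.621, 0.784, 0.001]
force: [-10.7, -7.2, 27.6]
grip_width: 0.284
grip_force: 81.7
t 21.13 pos [562.9 247.6 109.3] F [-10.7  -7.2  27.6] grip 0.284 81.7 phi 103.2 tilt [ 0.003  0.001 -1.   ]
 shift [-1.7  0.2  2.3]
 turn [ 0.03166667 -0.00166667  0.01      ]
```

View pics/s5c.png

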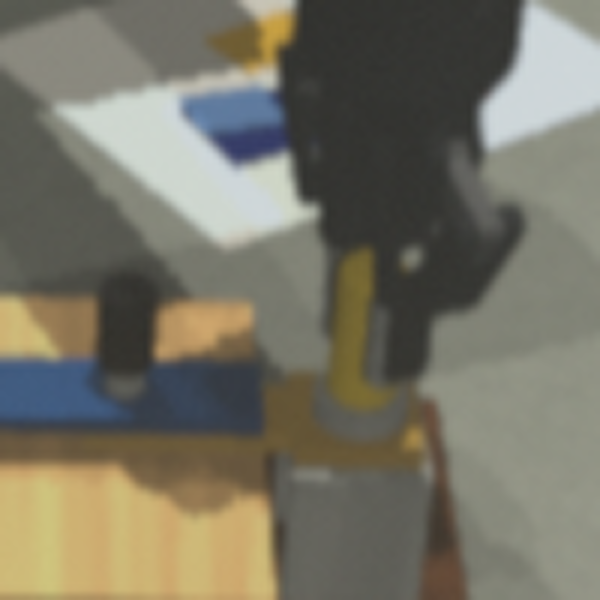

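The collar sits on the tongue at crop (362,415), and the TCP has stalled at the expected home height with 28 N. I ease off, release and retreat.

```bash

python3 -m inch '0 0 -0.5 0 0 0;0 -0.5 -0.5 0 0 0;0 -0.3 -0.5 0 0 0;0 0 0 0 0 0;0 0 0 0 0 0;0 0 0 0 0 0;0 0 0 0 0 0;0 0 0 0 0 0;0 0 0 0 0 0;0 0 0 0 0 0' | grep -E 'pos|^force'
python3 -m inch '0 0 0 0 0 0;0 0 0 0 0 0;0 0 0 0 0 0;0 0 0 0 0 0;0 0 0 0 0 0;0 0 0 0 0 0;0 0 0 0 0 0;0 0 0 0 0 0;0 0 0 0 0 0;0 0 0 0 0 0' 1
python3 -m inch '0 0 -3 0 0 0;0 0 -5 0 0 0;0 0 -8 0 0 0;0 0 -12 0 0 0;0 0 -15 0 0 0;0 0 -18 0 0 0;0 0 -20 0 0 0;0 0 -20 0 0 0;0 0 -20 0 0 0;0 0 -15 0 0 0'
python3 -m inch '-15 0 0 0 0 0;-25 0 0 0 0 0;-28 0 0 0 0 0;-28 0 0 0 0 0;-28 0 0 0 0 0;-28 0 0 0 0 0;-28 0 0 0 0 0;-25 0 0 0 0 0;-15 0 0 0 0 0;0 0 0 0 0 0' | grep -E 'pos|^force'
python3 -c "
from h import *
a=cap('scene','s6.png')['image'];b=cap('top','t6.png')['image']
r=lambda i,x,y,w,h:cv2.resize(cv2.cvtColor(i[y:y+h,x:x+w],cv2.COLOR_RGB2BGR),(400,400),interpolation=cv2.INTER_CUBIC)
cv2.imwrite('pics/f.png',np.hstack([r(a,350,180,100,100),r(b,210,180,100,100)]))"
```

```text
eef_pos: [562.6, 247.4, 109.5]
force: [-5.1, -3.1, 16.0]
time_s: 22.85
eef_pos: [561.7, 247.0, 107.0]
ee_rot: [-0.0, 0.621, 0.784, 0.0]
force: [-0.1, -0.6, 0.1]
grip_width: 1.001
grip_force: 0.0
time_s: 23.68
eef_pos: [561.9, 247.0, 245.9]
ee_rot: [0.001, 0.621, 0.784, 0.001]
force: [0.0, 0.6, -0.0]
grip_width: 1.008
grip_force: 0.0
eef_pos: [612.0, 29.6, 242.5]
force: [-0.4, 0.1, -1.0]
```

View pics/f.png

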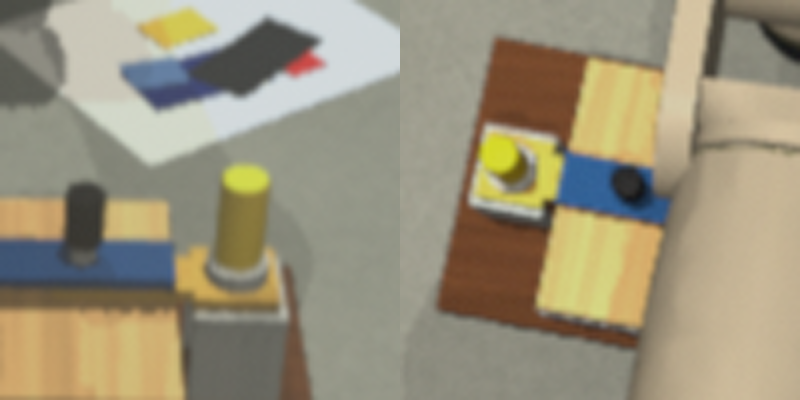

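The drift stands in the tongue with its collar flush on the brass (left panel, 238,268), the tongue is pulled out into line and the bar is shut. Handing in.

```bash
python3 -c "
from rig import ctrl
print(ctrl.finish_job())"
```

```text
the job is handed in; nothing more can be done
None
```

The bar is shut at its stop, the yellow drift is fully home with its collar on the tongue, the red pin was left in the stand, and the job was handed in after about 25 s; the judge's verdict was not shown.

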